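# Fit the spindle sleeve and hold the sprung gear cover open at its pointer

## Task

Get the small gear-driven spindle machine ready for inspection: first, with its gear cover still shut, slide the tall steel sleeve over the upright spindle until it sits fully down on the shoulder, and let go of it. Then take the sprung gear cover by its bar handle, lift it until the cover is in line with the pointer arm beside it, and finish while holding it still there by the handle (it springs shut if let go, so do not release it). Do not shift the pointer or the other things on the bench.

Things in the scene. Friction and masses are not known exactly. Their poses are not given: they have to be found in the camera images.
- machine: grey bench machine bolted to the bench, base plate 250 x 320 x 50 mm. Origin on the bench surface under the middle of its gear housing; its x axis points from the handle side (towards the robot) to the hinge side, y from the housing to the spindle, z up. The gear housing (230 x 165 mm, top 110 mm above the bench) is centred on the origin; a motor (80 mm thick, lying along y, top 134 mm above the bench) lies at x +65 mm, y +115 to +215 mm
- spindle_seat (a point): centre of the shoulder on which the sleeve must sit, 115 mm above the bench, at x -60, y +165 mm in the machine's frame. The shoulder is 36 mm wide, 35 mm tall (a 68 mm wide hub below it); the spindle, 20 mm thick, stands 55 mm above this point, upright, its last 6 mm tapering to 12 mm
- sleeve_mid (a point): centre (half-way up) of the loose plain steel sleeve: tallest of the loose round steel parts, 50 mm outside, 24 mm bore, 44 mm high, about 0.4 kg, standing upright on the bench with its axis (z) vertical. When seated, this point lies 22 mm above spindle_seat
- cover (a joint): opening angle of the gear cover in rad: 0 shut, growing as its handle side rises, stop at 1.2. The cover is a flat aluminium plate 225 x 165 x 8 mm hinged along the far side of the housing, and a spring always pulls it shut: about 5 to 10 N at the handle is needed to hold it
- cover_hinge (a point): middle of the cover's hinge axis, 115 mm above the bench, at x +110 mm in the machine's frame; the axis runs along the machine's y
- handle_mid (a point): the grasp place, the middle of the cover's handle: round steel bar 12 mm thick along the machine's y, 108 mm free length between two 8 mm square arms that join it to the cover's front edge; 39 mm free gap between bar and cover edge. This point lies 270 mm from the hinge axis and level with it when shut (115 mm above the bench, free space below). It moves with the cover; x axis points along the cover to the hinge
- pointer (a joint): set angle of the pointer arm in rad, same zero, sense and axis as the cover: the cover is right when its angle equals this. The pointer is a thin dark steel arm 215 mm long with a black ball tip, pivoted on the hinge axis beside the cover, 102 mm to the machine's -y side, in front of a ticked aluminium arc; it stays where it is set (between 0.4 and 0.8)
- pointer_tip (a point): the ball tip (18 mm) of the pointer arm, 215 mm from the hinge axis; its x axis points along the arm to the pivot
- collar: flat steel ring, 64 mm outside, 16 mm bore, 14 mm high; a bystander (its bore is too small for the spindle). Origin: centre of underside
- boss: stepped solid steel boss, 54 mm wide foot and 28 mm stub, 34 mm high, no hole; a bystander. Origin: centre of underside
- spanner: steel spanner 190 mm long lying flat on the bench between machine and robot; a bystander
- brush: flat paint brush 200 mm long lying on the bench; a bystander
- tin: closed paint tin, 90 mm wide, 65 mm high; a bystander
- jar: green glass jar with steel lid, 70 mm wide, 65 mm high; a bystander
- offcut: dark steel bar offcut 220 x 40 x 20 mm lying on the bench; a bystander
There are look-alikes about, which are no part of the job. What is shaped like the part that bears sleeve_mid but orange or yellow is not meant.

How it is judged:
By the outcome, as a careful person would: the job done as asked, in the order asked, and still so for the second after the job is handed in, while the arm keeps its last pose, push and grip.
It also fails if it takes over 61 s, if anything falls off the work surface, if the arm or the gripper's body presses on something with over 40 N, if the wrist force passes 120 N, or if a joint passes its speed limit or range.

## Robot

A 6-joint arm with a two-finger parallel gripper is mounted at the origin on the work surface. World frame = base frame: x ahead of the robot, y to its left, z up, the work surface at z = 0. Lengths are in m, angles in degrees, forces in N, time in s.
With the tool pointing down it reaches from about 0.3 to 0.75 m from the base axis. Payload 8.5 kg.
Tool frame: the origin (TCP) lies midway between the tips of the shut fingers; the grasp point (between the pads) lies env.tcp_to_grasp behind it (env.tcp_to_grasp is the distance from the TCP to the grasp point, in m); z points along the fingers, y is the line along which they close (so a half turn about z gives the same grasp; the last joint's range is limited). The gripper opens to 85 mm and grips with 20 to 120 N. Pads are 22 mm wide; open, the fingers measure 114 mm over their backs; the gripper's body (76 mm by 85 mm) begins 54 mm behind the grasp point. The pads swing forward as they close: fully open they stand 13 mm farther back than shut.
Start: joints at [62.664, 21.807, 74.336, -0, 83.858, -12.336], TCP at [0.142, 0.531, 0.231] pointing down, gripper open.
Joint ranges: [-178.18, 178.18], [-50.72, 133.34], [12.68, 142.11], [-81.47, 261.47], [9.98, 163.14], [-165.26, 165.26]. Speed limits (degrees/s): [136.94, 136.94, 180, 180, 180, 180].

## Interface

Orientations are given as a 3x3 rotation matrix whose columns are the frame's x, y, z axes.
In Python, from rig import observe, optics, job, env gives the robot as it stands. The module is installed in compiled form; this text tells all that it offers.
- The arm moves only by the shell command python3 -m jog 'ROWS' [FORCE]. ROWS is JSON, a list of rows, each a list of 7 numbers: the turn, a rotation vector about the tool's x, y, z in rad, then the shift along the tool's x, y, z in m, then the opening in per cent of the stroke, from 0 (shut) to 100 (fully open). A call has 1 to 10 rows; each row shifts and turns the commanded pose from where the row before left it, along the tool's axes as they then stand; what a row does not reach is not made up. A row lasts 1/8 s, in which the tool goes at most 62.5 mm and 10.7 degrees, less where a joint would pass 70% of its speed; a pose out of reach is approached as far as the arm can. A call is refused whole if a number of a shift passes 0.0625 or a number of a turn 0.188, either way. A call with a gripper value outside its range is refused whole. The fingers move at their own pace and stop on an object; FORCE is the grip in N (left out, the last holds). Time passes only in rows, so rows that do not move let the fingers close. It gives the time, the measured TCP pose, the force, the opening and the grip force at its end, in the units of the state.
- observe(): the state, without advancing time (a new reading comes with each control period).
- optics.get_image(name): name is "scene" or "top"; returns a dict with "pixels" (420x560x3 uint8, red, green, blue), "mtx" (3x3 intrinsics, pixels), "dist_coeffs" ([k1, k2, p1, p2, k3] as OpenCV has them; the pictures are not rectified), "rvec" (rotation vector, rad) and "tvec" (3), from world to camera coordinates, as OpenCV has them. Camera axes: x right, y down, z forward; pixel columns grow to the right and rows downward; lengths in m; the calibration is good to about 2 mm. A picture is of the moment at which its call begins. There is no depth.
- job.close_job(): hands the job in; it is judged then, once.
The state is a dict: "time_s": time; "q": joint angles; "qvel": joint speeds; "joint_efforts": joint torques, N m; "position": TCP position; "tool_rot": TCP orientation; "ft_force": force on the tool from outside, world axes, zero at the start; "wrist_torque": the same for the moment, N m; "grip_width": finger opening in m; "gripper_force": force on a finger pad.
Only numpy, scipy, OpenCV 4.12 (cv2) and the standard library are available. Lean on these libraries where they do the work, as an engineer would, in place of code of your own. Each camera call takes 0.05 s, during which the arm holds its last target. There are 200 camera calls.

## Working session

There is one attempt and no reset: what is moved stays moved. The work goes in short steps, Python scripts to look and compute and a shell command to move; the robot and the scene stay as the last step left them, time stands still between calls to the robot, and variables do not carry over. Pictures are saved under pics/ and viewed, at most 10 in all, crops included, and the job is handed in when it is done.

```bash
mkdir -p pics
cat > look.py <<'E'
import cv2,numpy as np
from rig import observe,optics,job,env
def shot(n,f=None):
    im=optics.get_image(n)
    if f: cv2.imwrite('pics/'+f,im['pixels'][:,:,::-1])
    return im
E
python3 - <<'E'
from look import *
for n in('scene','top'):
    im=shot(n,n+'0.png'); R=cv2.Rodrigues(np.array(im['rvec']))[0]
    print(n,(-R.T@np.array(im['tvec']).ravel()).round(3),R.round(2).tolist(),np.array(im['mtx']).round(0).tolist(),im['dist_coeffs'])
s=observe(); print(env.tcp_to_grasp,{k:np.round(v,3).tolist() for k,v in s.items()})
E
```

```text
scene [1.614 0.291 0.785] [[-0.27, 0.96, 0.02], [0.51, 0.16, -0.85], [-0.82, -0.21, -0.53]] [[523.0, 0.0, 284.0], [0.0, 523.0, 210.0], [0.0, 0.0, 1.0]] [-0.01971252  0.          0.          0.          0.        ]
top [0.365 0.011 1.376] [[-0.03, -1.0, -0.01], [-0.99, 0.03, -0.15], [0.15, 0.01, -0.99]] [[464.0, 0.0, 279.0], [0.0, 464.0, 207.0], [0.0, 0.0, 1.0]] [-0.14491978  0.          0.          0.          0.        ]
0.0187 {'time_s': 0.1, 'q': [62.665, 21.838, 74.379, 0.001, 83.858, -12.335], 'qvel': [0.029, -0.036, -0.03, 0.013, -0.026, -0.057], 'joint_efforts': [0.004, -44.922, -23.166, -0.0, 0.004, -0.0], 'position': [0.142, 0.531, 0.231], 'tool_rot': [[-0.966, 0.259, -0.001], [0.259, 0.966, -0.001], [0.0, -0.001, -1.0]], 'ft_force': [0.801, 0.274, -0.396], 'wrist_torque': [-0.026, -0.026, -0.006], 'gripper_force': 0.0, 'grip_width': 0.086}
```

View pics/scene0.png

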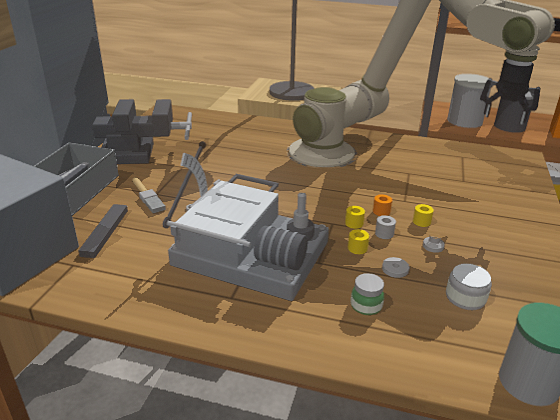

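View pics/top0.png

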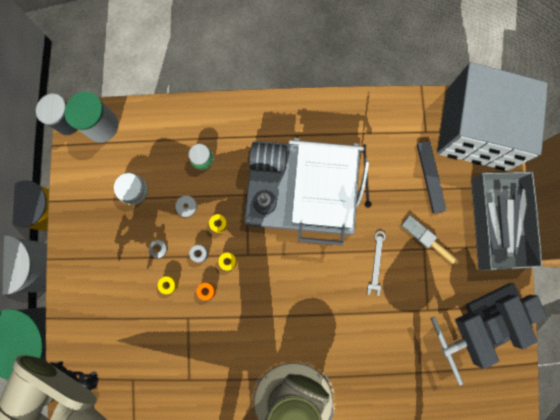

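Scene view: machine in the middle, spindle tip about (301,195), sleeve (grey) about (385,227), pointer ball about (202,146). Top view: sleeve about (198,254) among yellow/orange copies, spindle (264,200), handle bar about (322,240), pointer ball (368,205). Next, zoomed crops.

Run:
```python
import cv2
a=cv2.imread('pics/top0.png')[130:310,140:390];cv2.imwrite('pics/topc.png',cv2.resize(a,None,fx=3.2,fy=3.2,interpolation=cv2.INTER_CUBIC))
a=cv2.imread('pics/scene0.png')[135:295,160:420];cv2.imwrite('pics/scenec.png',cv2.resize(a,None,fx=3,fy=3,interpolation=cv2.INTER_CUBIC))
```

```text
(no output)
```

View pics/topc.png

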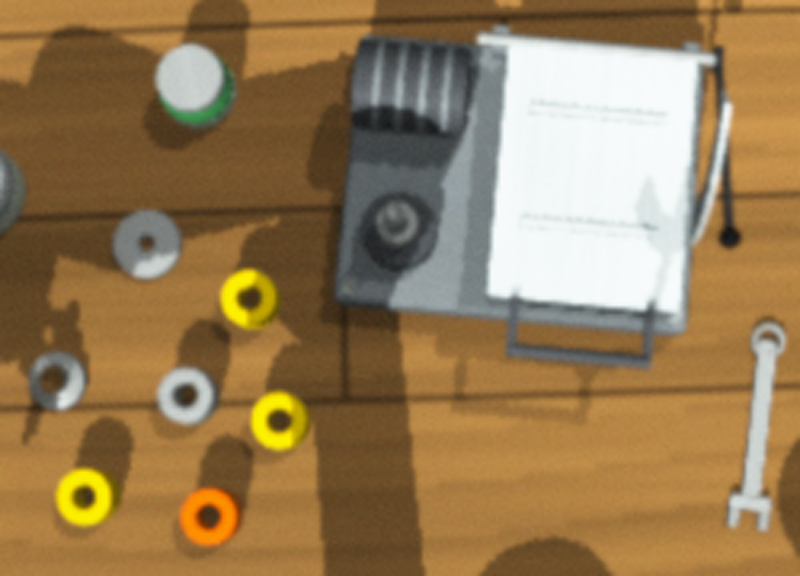

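View pics/scenec.png

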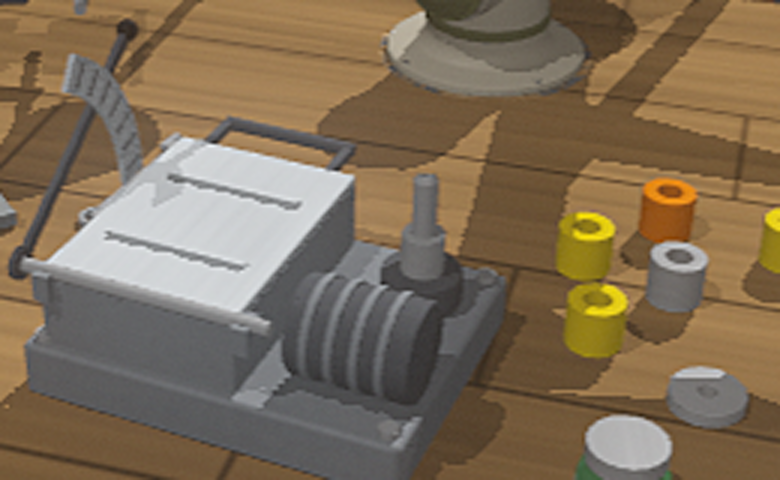

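```bash
cat >> look.py <<'E'
def ray(im,uv):
    R=cv2.Rodrigues(np.array(im['rvec'],float))[0];t=np.array(im['tvec'],float).ravel()
    p=cv2.undistortPoints(np.array([[uv]],float),np.array(im['mtx']),np.array(im['dist_coeffs'],float)).ravel()
    d=R.T@np.array([p[0],p[1],1.]); return -R.T@t,d/np.linalg.norm(d)
def onz(im,uv,z):
    c,d=ray(im,uv); return c+d*(z-c[2])/d[2]
def tri(r):
    A=sum(np.eye(3)-np.outer(d,d) for c,d in r); b=sum((np.eye(3)-np.outer(d,d))@c for c,d in r)
    X=np.linalg.solve(A,b); return X,[round(1000*np.linalg.norm(np.cross(X-c,d)),1) for c,d in r]
E
python3 - <<'E'
from look import *
T=shot('top');S=shot('scene')
t=lambda x,y:((x+.5)/3.2-.5+140,(y+.5)/3.2-.5+130)
s=lambda x,y:((x+.5)/3-.5+160,(y+.5)/3-.5+135)
P=dict(sleeve=((186,395),(680,257),.044),spin=((397,212),(427,178),.170),shoulder=((395,223),None,.115),ptip=((730,237),(127,28),None),ppiv=((718,55),(17,262),.115),
 hA=((510,353),(350,152),.115),hB=((648,364),(230,122),.115),
 cA=((505,42),(262,325),.119),cD=((697,58),(30,262),.119),cB=((487,297),(354,178),.119),cC=((685,318),None,.119),
 b1=((340,302),(508,277),.05))
for k,(a,b,z) in P.items():
    o=[k]
    if b: X,e=tri([ray(T,t(*a)),ray(S,s(*b))]); o+=[X.round(4),e]
    if z: o+=['top@z',onz(T,t(*a),z).round(4)]+([onz(S,s(*b),z).round(4)] if b else [])
    print(*o)
# sleeve blob: bright grey mask near
E
```

```text
sleeve [0.4356 0.2626 0.0425] [np.float64(0.6), np.float64(0.6)] top@z [0.4355 0.2629 0.044 ] [0.4382 0.2621 0.044 ]
spin [0.5754 0.0636 0.1648] [np.float64(0.3), np.float64(0.3)] top@z [0.5746 0.0631 0.17  ] [0.5841 0.0658 0.17  ]
shoulder top@z [0.5746 0.0675 0.115 ]
ptip [ 0.5357 -0.1995  0.2373] [np.float64(1.5), np.float64(1.5)]
ppiv [ 0.7155 -0.2211  0.1174] [np.float64(1.8), np.float64(1.8)] top@z [ 0.7155 -0.2197  0.115 ] [ 0.7122 -0.225   0.115 ]
hA [ 0.4605 -0.0294  0.1103] [np.float64(1.8), np.float64(1.8)] top@z [ 0.4597 -0.0275  0.115 ] [ 0.4689 -0.0289  0.115 ]
hB [ 0.447  -0.1458  0.1138] [np.float64(1.3), np.float64(1.3)] top@z [ 0.4466 -0.1445  0.115 ] [ 0.4491 -0.1463  0.115 ]
cA [ 0.7316 -0.0267  0.1121] [np.float64(6.5), np.float64(6.5)] top@z [ 0.7315 -0.0327  0.119 ] [ 0.74   -0.0169  0.119 ]
cD [ 0.7145 -0.206   0.1189] [np.float64(6.0), np.float64(6.0)] top@z [ 0.7121 -0.2003  0.119 ] [ 0.7147 -0.2125  0.119 ]
cB [ 0.5088 -0.0116  0.114 ] [np.float64(2.1), np.float64(2.1)] top@z [ 0.5077 -0.0095  0.119 ] [ 0.5173 -0.0114  0.119 ]
cC top@z [ 0.4844 -0.1774  0.119 ]
b1 [0.5153 0.1235 0.0447] [np.float64(1.5), np.float64(1.5)] top@z [0.515  0.1216 0.05  ] [0.5227 0.1261 0.05  ]
```

```bash
cat >> look.py <<'E'
def to(p):
    s=observe(); d=np.array(s['tool_rot']).T@(np.array(p)-np.array(s['position'])); print('t',s['time_s'],'pos',np.round(s['position'],4),'shift',d.round(4),'f',np.round(s['ft_force'],1),'w',round(s['grip_width'],4)); return d
E
python3 -m jog '[[0,0,0.187,0,0,0,100],[0,0,0.187,0,0,0,100],[0,0,0.186,0,0,0,100]]'
python3 -c "
from look import *
to([.4355,.2628,.15])"
```

```text
time_s: 0.57
position: [0.1423, 0.5311, 0.2311]
tool_rot: [[-0.676, 0.737, -0.0], [0.737, 0.676, -0.0], [-0.0, -0.0, -1.0]]
ft_force: [-0.3, 0.3, 0.6]
grip_width: 0.0857
gripper_force: 0.0
t 0.575 pos [0.1423 0.5311 0.2311] shift [-0.396   0.0345  0.0812] f [-0.3  0.3  0.6] w 0.0857
```

```bash
python3 -m jog '[[0,0,0,-0.0495,0.0043,0.005,100],[0,0,0,-0.0495,0.0043,0.005,100],[0,0,0,-0.0495,0.0043,0.005,100],[0,0,0,-0.0495,0.0043,0.005,100],[0,0,0,-0.0495,0.0043,0.005,100],[0,0,0,-0.0495,0.0043,0.005,100],[0,0,0,-0.0495,0.0043,0.01,100],[0,0,0,-0.0495,0.0043,0.01,100],[0,0,0,0,0,0,100],[0,0,0,0,0,0,100]]'
python3 - <<'E'
from look import *
to([.4355,.2628,.010])
a=shot('top')['pixels'][:,:,::-1][200:320,130:270];b=shot('scene')['pixels'][:,:,::-1][135:295,330:470]
f=lambda a,k:cv2.resize(a,None,fx=k,fy=k,interpolation=cv2.INTER_CUBIC)
b=f(b,2.6);a=cv2.copyMakeBorder(f(a,2.6),0,b.shape[0]-int(120*2.6),0,0,cv2.BORDER_CONSTANT)
cv2.imwrite('pics/c1.png',np.hstack([a,b]))
E
```

```text
time_s: 1.82
position: [0.4368, 0.2649, 0.1813]
tool_rot: [[-0.681, 0.733, -0.001], [0.733, 0.681, 0.0], [0.0, -0.0, -1.0]]
ft_force: [0.2, -0.1, 0.8]
grip_width: 0.0853
gripper_force: 0.0
t 1.825 pos [0.4368 0.2649 0.1813] shift [-0.0007 -0.0023  0.1713] f [ 0.2 -0.1  0.8] w 0.0853
```

View pics/c1.png

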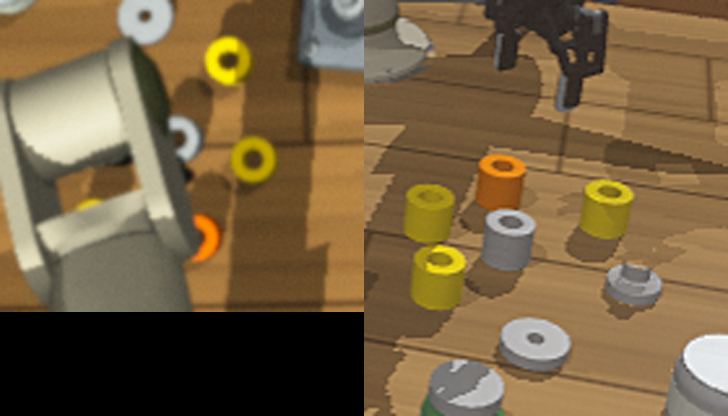

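The arm hides the sleeve from above. In the scene view the sleeve stands at about (508,240) of the crop and the fingers hang clear above it, so I go down.

```bash
python3 -m jog '[[0,0,0,-0.0007,-0.0023,0.03,100],[0,0,0,0,0,0.03,100],[0,0,0,0,0,0.03,100],[0,0,0,0,0,0.025,100],[0,0,0,0,0,0.02,100],[0,0,0,0,0,0.015,100],[0,0,0,0,0,0.012,100],[0,0,0,0,0,0.009,100],[0,0,0,0,0,0,100],[0,0,0,0,0,0,100]]' 50
python3 -m jog '[[0,0,0,0,0,0,40],[0,0,0,0,0,0,40],[0,0,0,0,0,0,30],[0,0,0,0,0,0,30],[0,0,0,0,0,0,30],[0,0,0,0,0,0,30]]' 50
```

```text
time_s: 3.18
position: [0.4362, 0.2627, 0.0108]
tool_rot: [[-0.681, 0.732, 0.001], [0.732, 0.681, 0.0], [-0.0, 0.001, -1.0]]
ft_force: [-0.6, -0.6, 0.5]
grip_width: 0.0853
gripper_force: 0.0
time_s: 3.92
position: [0.4362, 0.2626, 0.0109]
tool_rot: [[-0.681, 0.732, 0.001], [0.732, 0.681, 0.0], [-0.0, 0.001, -1.0]]
ft_force: [-1.2, -0.2, 6.5]
grip_width: 0.0481
gripper_force: 52.0
```

```bash
python3 -m jog '[[0,0,0,0,0,-0.01,30],[0,0,0,0,0,-0.03,30],[0,0,0,0,0,-0.05,30],[0,0,0,0,0,-0.05,30],[0,0,0,0,0,-0.05,30],[0,0,0,0,0,-0.03,30],[0,0,0,0,0,0,30]]'
python3 -c "
from look import *
to([.5745,.0645,.228])"
```

```text
time_s: 4.8
position: [0.4363, 0.2627, 0.232]
tool_rot: [[-0.681, 0.732, 0.004], [0.732, 0.681, 0.001], [-0.002, 0.004, -1.0]]
ft_force: [-0.2, 0.3, -5.4]
grip_width: 0.0479
gripper_force: 53.2
t 4.8 pos [0.4363 0.2627 0.232 ] shift [-0.2393 -0.0338  0.0042] f [-0.2  0.3 -5.4] w 0.0479
```

```bash
python3 -m jog '[[0,0,0,-0.02,-0.0034,0,30],[0,0,0,-0.035,-0.005,0,30],[0,0,0,-0.04,-0.0056,0,30],[0,0,0,-0.04,-0.0056,0,30],[0,0,0,-0.04,-0.0056,0,30],[0,0,0,-0.035,-0.005,0,30],[0,0,0,-0.02,-0.0036,0.0,30],[0,0,0,-0.0093,0,0.0042,30],[0,0,0,0,0,0,30],[0,0,0,0,0,0,30]]'
python3 - <<'E'
from look import *
to([.5745,.0645,.228])
S=shot('scene');T=shot('top')
f=lambda a,k:cv2.resize(a[:,:,::-1],None,fx=k,fy=k,interpolation=cv2.INTER_CUBIC)
cv2.imwrite('pics/c2.png',np.hstack([f(S['pixels'][130:250,250:350],4),f(T['pixels'][150:270,220:320],4)]))
E
```

```text
time_s: 6.05
position: [0.5736, 0.0652, 0.2261]
tool_rot: [[-0.682, 0.732, -0.0], [0.732, 0.682, 0.0], [0.001, -0.0, -1.0]]
ft_force: [1.1, 0.5, -3.1]
grip_width: 0.0483
gripper_force: 53.1
t 6.05 pos [0.5736 0.0652 0.2261] shift [-0.0011  0.0001 -0.0019] f [ 1.1  0.5 -3.1] w 0.0483
```

View pics/c2.png

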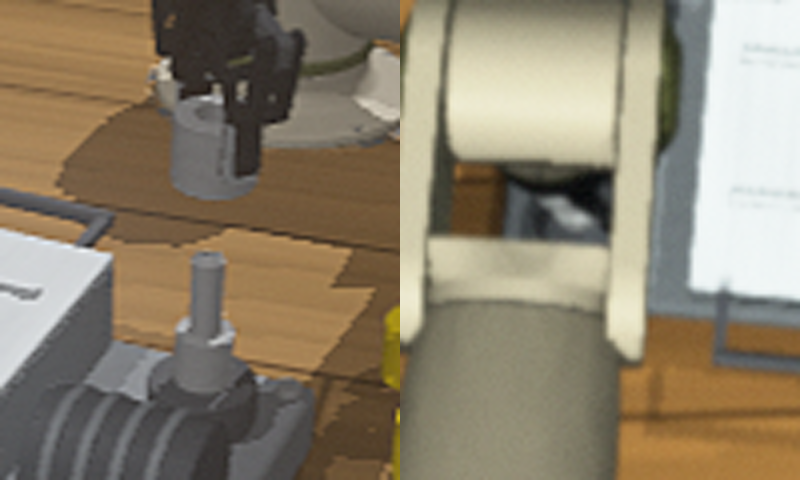

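Left crop: sleeve silhouette x 171–259, bottom at y 199, hanging above the spindle, whose tip is at (208,257). I check this against projections.

Run:
```python
from look import *
S=shot('scene')
def pr(p):
    u=cv2.projectPoints(np.array([p],float),np.array(S['rvec']),np.array(S['tvec']),np.array(S['mtx']),np.array(S['dist_coeffs']))[0].ravel()
    return ((u-[250,130]+.5)*4-.5).round(1)
for n,x,y in(('tcp',.5736,.0652),('sp',.5745,.0645)):
    for z in(.115,.170,.215,.259): print(n,z,pr((x,y,z)))
print(pr((.5736,.0752,.215)))
g=cv2.cvtColor(S['pixels'],cv2.COLOR_RGB2GRAY)
for r in (165,170,174): print(r,g[r,285:322])
for r in (198,204,210,216,222,226): print(r,g[r,288:318])
```

```text
tcp 0.115 [208.9 328. ]
tcp 0.17 [212.8 248.7]
tcp 0.215 [216.1 181. ]
tcp 0.259 [219.5 112.2]
sp 0.115 [207.4 328.5]
sp 0.17 [211.3 249.3]
sp 0.215 [214.5 181.6]
sp 0.259 [217.9 112.7]
[233.  183.6]
165 [ 95  94  93  92  92  91  88  93 100 105 106 111 111 112 111 112 111 111
 110 100  87  99 111  88  44  49  50  48  45  40  96 127 124 122 119 120
 123]
170 [ 97  97  97  94  95  94  93  97  99 107 109 110 112 110 111 110 108 109
 109  98  99 111 101  75  46  48  49  47  49  50  77  97  93  92  91  91
  90]
174 [ 93  96  95  95  94  95  91  95 102 104 107 108 110 110 109 110 107 106
 110 106 109 106 106  99  80  81 102 112 108 101  91  92  92  91  91  92
  89]
198 [136 136 135 134 135 134 134 133 135 125 106 110 112 113 109 101  94  96
 118 131 129 129 127 129 131 131 131 132 132 130]
204 [141 142 142 140 139 138 138 138 141 127 103 112 113 112 110 102  91 108
 125 125 124 127 131 131 130 126 128 126 129 129]
210 [139 137 136 132 131 129 142 172 176 140 103 113 113 111 106  98  89 129
 158 141 132 134 136 137 136 137 136 136 137 137]
216 [ 84  96 108 109 108 108  98 105 110 108 115 119 121 119 135 141 112  92
  90  84 115 141 139 140 138 140 140 139 139 138]
222 [ 94  98  99 103 100 100 105 109 108 111 112 109 109 108 105 104  99  96
  92  93  92  90  94  75  74 121 140 136 134 129]
226 [102  93  69  71  70  70  88 110 114 113 110 110 107 106 106 103 100  95
  93  94  79  53  64  75  72  64  82 100  99 102]
```

```bash
python3 -c "
from look import *
to([.5748,.0635,.160])"
```

```text
t 6.2 pos [0.5738 0.065  0.2264] shift [-0.0018 -0.0004  0.0664] f [ 0.2 -0.  -4.2] w 0.0482
```

```bash
python3 -m jog '[[0,0,0,-0.0018,-0.0004,0.01,30],[0,0,0,0,0,0.01,30],[0,0,0,0,0,0.01,30],[0,0,0,0,0,0.008,30],[0,0,0,0,0,0.006,30],[0,0,0,0,0,0.005,30],[0,0,0,0,0,0.004,30],[0,0,0,0,0,0.0,30]]'
python3 -m jog '[[0,0,0,0,0,0.005,30],[0,0,0,0,0,0.005,30],[0,0,0,0,0,0,30]]'
python3 -c "
from look import *
to([.5748,.0635,.126]);print(np.round(observe()['wrist_torque'],2))"
```

```text
time_s: 7.2
position: [0.5751, 0.0629, 0.1729]
tool_rot: [[-0.681, 0.732, -0.0], [0.732, 0.681, 0.0], [0.0, 0.0, -1.0]]
ft_force: [0.2, 1.3, -4.8]
grip_width: 0.0481
gripper_force: 53.1
time_s: 7.58
position: [0.575, 0.063, 0.1626]
tool_rot: [[-0.681, 0.732, -0.001], [0.732, 0.681, 0.001], [0.001, -0.0, -1.0]]
ft_force: [1.8, 3.7, -5.8]
grip_width: 0.048
gripper_force: 53.0
t 7.575 pos [0.575  0.063  0.1626] shift [0.0005 0.0002 0.0366] f [ 1.8  3.7 -5.8] w 0.048
[ 0.58 -0.23  0.01]
```

```bash
python3 -m jog '[[0,0,0,0.0002,0.0005,0.004,30],[0,0,0,0,0,0.005,30],[0,0,0,0,0,0.005,30],[0,0,0,0,0,0.005,30],[0,0,0,0,0,0.005,30],[0,0,0,0,0,0,30]]'
python3 -m jog '[[0,0,0,0,0,0.004,30],[0,0,0,0,0,0.003,30],[0,0,0,0,0,0.003,30],[0,0,0,0,0,0,30]]'
```

```text
time_s: 8.32
position: [0.5751, 0.0631, 0.1386]
tool_rot: [[-0.681, 0.732, -0.001], [0.732, 0.681, -0.0], [0.001, -0.001, -1.0]]
ft_force: [0.1, -0.4, -4.0]
grip_width: 0.0482
gripper_force: 53.1
time_s: 8.82
position: [0.5752, 0.0632, 0.1288]
tool_rot: [[-0.681, 0.732, -0.001], [0.732, 0.681, 0.0], [0.0, -0.0, -1.0]]
ft_force: [-0.6, 0.2, -3.8]
grip_width: 0.0482
gripper_force: 53.1
```

```bash
python3 -m jog '[[0,0,0,0,0,0.0015,30],[0,0,0,0,0,0.001,30],[0,0,0,0,0,0,30]]'
python3 -m jog '[[0,0,0,0,0,0.001,30],[0,0,0,0,0,0,30]]'
```

```text
time_s: 9.2
position: [0.5753, 0.0632, 0.1266]
tool_rot: [[-0.681, 0.732, -0.0], [0.732, 0.681, 0.0], [0.0, -0.0, -1.0]]
ft_force: [0.3, -0.0, -4.4]
grip_width: 0.048
gripper_force: 53.1
time_s: 9.45
position: [0.5754, 0.0632, 0.1259]
tool_rot: [[-0.681, 0.732, 0.0], [0.732, 0.681, -0.0], [-0.0, 0.0, -1.0]]
ft_force: [-1.3, 0.8, -1.3]
grip_width: 0.0481
gripper_force: 53.3
```

Contact begins; press a touch more, then let go.

```bash
python3 -m jog '[[0,0,0,0,0,0.001,30],[0,0,0,0,0,0,30]]'
python3 -m jog '[[0,0,0,0,0,0,70],[0,0,0,0,0,0,100],[0,0,0,0,0,0,100],[0,0,0,0,0,0,100],[0,0,0,0,0,0,100]]'
python3 -m jog '[[0,0,0,0,0,-0.01,100],[0,0,0,0,0,-0.03,100],[0,0,0,0,0,-0.05,100],[0,0,0,0,0,-0.05,100],[0,0,0,0,0,0,100]]'
python3 -c "
from look import *
to([.4535,-.0865,.25])"
```

```text
time_s: 9.7
position: [0.5754, 0.0632, 0.1259]
tool_rot: [[-0.681, 0.732, 0.001], [0.732, 0.681, -0.0], [-0.001, 0.001, -1.0]]
ft_force: [-3.6, 0.5, 7.9]
grip_width: 0.0479
gripper_force: 54.3
time_s: 10.32
position: [0.5753, 0.0632, 0.1246]
tool_rot: [[-0.681, 0.732, -0.0], [0.732, 0.681, -0.0], [0.0, -0.0, -1.0]]
ft_force: [0.0, 0.0, -0.3]
grip_width: 0.0853
gripper_force: 0.0
time_s: 10.95
position: [0.5764, 0.0632, 0.2694]
tool_rot: [[-0.681, 0.732, 0.009], [0.732, 0.681, -0.001], [-0.007, 0.006, -1.0]]
ft_force: [0.3, -0.7, 0.5]
grip_width: 0.0853
gripper_force: 0.0
t 10.95 pos [0.5764 0.0632 0.2694] shift [-0.0258 -0.1921  0.0184] f [ 0.3 -0.7  0.5] w 0.0853
```

```bash
python3 -m jog '[[0,0,0.1745,0,0,0,100],[0,0,0.1745,0,0,0,100],[0,0,0.1745,0,0,0,53],[0,0,0.1745,0,0,0,53],[0,0,0.1745,0,0,0,53],[0,0,0,0,0,0,53],[0,0,0,0,0,0,53]]'
python3 -c "
from look import *
to([.4545,-.087,.25])
s=observe();print(np.round(s['tool_rot'],3).tolist(),np.round(s['q'],1))"
```

```text
time_s: 11.82
position: [0.5752, 0.0632, 0.2644]
tool_rot: [[0.12, 0.993, -0.001], [0.993, -0.12, 0.0], [-0.0, -0.001, -1.0]]
ft_force: [0.4, -0.2, 0.2]
grip_width: 0.045
gripper_force: 0.0
t 11.825 pos [0.5752 0.0632 0.2644] shift [-0.1636 -0.1018  0.0145] f [ 0.4 -0.2  0.2] w 0.045
[[0.12, 0.993, -0.001], [0.993, -0.12, 0.0], [-0.0, -0.001, -1.0]] [-5.4 23.6 65.9 -0.  90.5  1.4]
```

```bash
python3 -m jog '[[0,0,0,-0.02,-0.013,0.002,53],[0,0,0,-0.04,-0.025,0.004,53],[0,0,0,-0.04,-0.025,0.004,53],[0,0,0,-0.04,-0.025,0.004,53],[0,0,0,-0.0236,-0.0138,0,53],[0,0,0,0,0,0,53],[0,0,0,0,0,0,53]]'
python3 - <<'E'
from look import *
to([.4545,-.087,.134])
S=shot('scene','s3.png');T=shot('top','t3.png')
f=lambda a,k:cv2.resize(a[:,:,::-1],None,fx=k,fy=k,interpolation=cv2.INTER_CUBIC)
a=f(S['pixels'][120:260,155:325],4.5)
cv2.imwrite('pics/c3.png',a)
E
```

```text
time_s: 12.7
position: [0.4545, -0.0863, 0.2507]
tool_rot: [[0.122, 0.993, 0.0], [0.993, -0.122, 0.0], [0.0, 0.0, -1.0]]
ft_force: [-0.4, 0.5, 0.4]
grip_width: 0.0456
gripper_force: 0.0
t 12.7 pos [ 0.4545 -0.0863  0.2507] shift [-7.000e-04  1.000e-04  1.167e-01] f [-0.4  0.5  0.4] w 0.0456
```

View pics/c3.png

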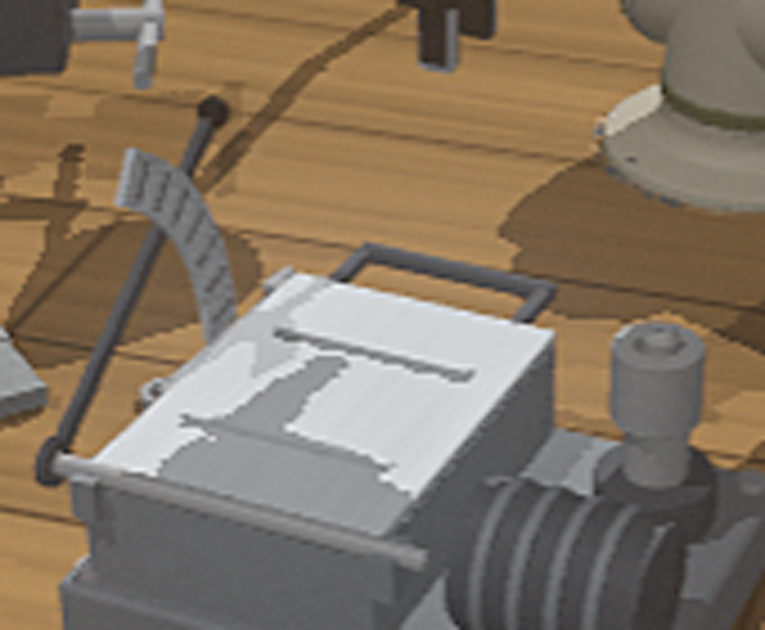

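The sleeve sits down on the shoulder at about (657,380), with the spindle stub showing above it. The pointer ball is at (212,110) and its hub at (50,462); the handle is free and the gripper is above it. Now the pointer angle from rays cut with the pointer plane.

Run:
```python
from look import *
S=shot('scene');T=shot('top')
def cen(I,x0,y0,r,th):
    g=cv2.cvtColor(I['pixels'],cv2.COLOR_RGB2GRAY)[y0-r:y0+r+1,x0-r:x0+r+1]
    n,l,st,c=cv2.connectedComponentsWithStats((cv2.erode((g<th).astype(np.uint8),np.ones((1,1)))))
    return [(c[i]+[x0-r,y0-r]).round(1).tolist()+[int(st[i,4])] for i in range(1,n)]
print(cen(S,202,144,5,65),cen(T,368,204,5,50))
s=lambda x,y:((x+.5)/4.5-.5+155,(y+.5)/4.5-.5+120)
t=lambda x,y:((x+.5)/3.2-.5+140,(y+.5)/3.2-.5+130)
for O in((.6123,-.106),(.6148,-.1079)):
  for yaw in(-6.5,-7.5):
    a=np.radians(yaw);X=np.array([np.cos(a),np.sin(a),0]);Y=np.array([-X[1],X[0],0])
    H=np.array([*O,.115])+.11*X
    def f(I,uv):
        c,d=ray(I,uv); p=c+d*((-.102-(c-H)@Y)/(d@Y))-H; return np.array([-p@X,p[2]])
    b,h=f(S,s(212,110)),f(S,s(50,462)); print(yaw,b.round(4),h.round(4),'len',np.hypot(*b).round(4),np.hypot(*(b-h)).round(4),'ang',np.arctan2(b[1],b[0]).round(3),np.arctan2(*(b-h)[::-1]).round(3))
    # top view: horizontal distance at z
    for th in(.5,.55,.6,.65,.7):
        p=onz(T,t(730,237),.115+.215*np.sin(th))-H
        if abs(-p@X-.215*np.cos(th))<.009: print('  top',th,(-p@X-.215*np.cos(th)).round(4))
```

```text
[[202.1, 144.7, 34]] [[367.4, 203.0, 28]]
-6.5 [0.1723 0.1237] [-0.0081  0.0038] len 0.2121 0.2166 ang 0.623 0.587
  top 0.55 -0.0088
  top 0.6 -0.0014
  top 0.65 0.0063
-7.5 [0.1688 0.1246] [-0.0071  0.0016] len 0.2098 0.2147 ang 0.636 0.611
  top 0.6 -0.0032
  top 0.65 0.0046
-6.5 [0.1776 0.1223] [-0.0032  0.002 ] len 0.2157 0.2172 ang 0.603 0.587
  top 0.55 -0.0061
  top 0.6 0.0013
-7.5 [0.174  0.1233] [-0.0024 -0.0001] len 0.2132 0.2152 ang 0.616 0.611
  top 0.55 -0.0078
  top 0.6 -0.0004
  top 0.65 0.0073
```

```bash
python3 -m jog '[[0,0,0,-0.0007,0.0005,0.02,53],[0,0,0,0,0,0.025,53],[0,0,0,0,0,0.025,53],[0,0,0,0,0,0.02,53],[0,0,0,0,0,0.015,53],[0,0,0,0,0,0.012,53],[0,0,0,0,0,0,53],[0,0,0,0,0,0,53]]' 60
python3 -m jog '[[0,0,0,0,0,0,20],[0,0,0,0,0,0,20],[0,0,0,0,0,0,5],[0,0,0,0,0,0,0],[0,0,0,0,0,0,0],[0,0,0,0,0,0,0]]' 60
```

```text
time_s: 13.9
position: [0.4549, -0.0874, 0.1341]
tool_rot: [[0.123, 0.992, 0.001], [0.992, -0.123, -0.0], [-0.0, 0.001, -1.0]]
ft_force: [0.4, -1.2, 0.5]
grip_width: 0.045
gripper_force: 0.0
time_s: 14.65
position: [0.4545, -0.0874, 0.1336]
tool_rot: [[0.123, 0.992, -0.0], [0.992, -0.123, 0.0], [0.0, -0.0, -1.0]]
ft_force: [-0.2, 0.6, -0.3]
grip_width: -0.0
gripper_force: 0.0
```

Run:
```python
from look import *
S=shot('scene','s4.png');T=shot('top','t4.png')
f=lambda a,k:cv2.resize(a[:,:,::-1],None,fx=k,fy=k,interpolation=cv2.INTER_CUBIC)
cv2.imwrite('pics/c4.png',np.hstack([f(S['pixels'][110:230,190:290],4),f(T['pixels'][160:280,270:370],4)]))
```

```text
(no output)
```

View pics/c4.png

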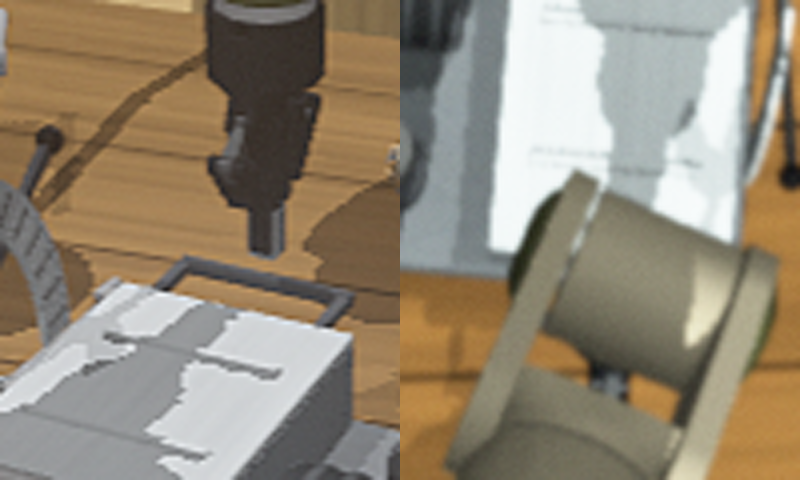

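The shut fingertips (267,257) are just above the bar (267,278): I put the tips, not the grasp point, at bar height. Open, go 38 mm lower, close again.

```bash
python3 -m jog '[[0,0,0,0,0,0,53],[0,0,0,0,0,0,53],[0,0,0,0,0,0,53],[0,0,0,0,0,0,53]]' 60
python3 -m jog '[[0,0,0,0,0.001,0.01,53],[0,0,0,0,0,0.01,53],[0,0,0,0,0,0.01,53],[0,0,0,0,0,0.008,53],[0,0,0,0,0,0,53],[0,0,0,0,0,0,53]]' 60
python3 -m jog '[[0,0,0,0,0,0,20],[0,0,0,0,0,0,20],[0,0,0,0,0,0,5],[0,0,0,0,0,0,0],[0,0,0,0,0,0,0]]' 60
```

```text
time_s: 15.25
position: [0.4546, -0.0874, 0.1336]
tool_rot: [[0.123, 0.992, 0.0], [0.992, -0.123, -0.0], [-0.0, 0.0, -1.0]]
ft_force: [0.7, -0.1, -0.3]
grip_width: 0.0451
gripper_force: 0.0
time_s: 16.0
position: [0.4557, -0.0876, 0.0958]
tool_rot: [[0.123, 0.992, 0.0], [0.992, -0.123, -0.0], [-0.0, 0.0, -1.0]]
ft_force: [-0.1, -0.1, -0.1]
grip_width: 0.0454
gripper_force: 0.0
time_s: 16.62
position: [0.4569, -0.0877, 0.0961]
tool_rot: [[0.123, 0.992, 0.004], [0.992, -0.123, -0.001], [-0.0, 0.004, -1.0]]
ft_force: [5.8, 1.0, -0.6]
grip_width: 0.0099
gripper_force: 58.4
```

```bash
python3 -m jog '[[0.015,0,0,0,0.0005,-0.0041,0],[0.03,0,0,0,-0.0004,-0.0081,0],[0.03,0,0,0,-0.0004,-0.0081,0],[0.03,0,0,0,-0.0004,-0.0081,0],[0,0,0,0,0,0,0]]' 80
cat >> look.py <<'E'
def arc(H=(.725,-.121,.115)):
    s=observe();R=np.array(s['tool_rot']);g=np.array(s['position'])-R[:,2]*env.tcp_to_grasp
    v=g-np.array(H);h=np.hypot(v[0],v[1]);print('t',s['time_s'],'grasp',g.round(4),'ang',np.arctan2(v[2],h).round(4),'asin',np.arcsin(v[2]/.27).round(4),'r',np.hypot(h,v[2]).round(4),'tilt',np.arctan2(np.hypot(R[0,2],R[1,2]),-R[2,2]).round(4),'f tool',(R.T@np.array(s['ft_force'])).round(1),'T',np.round(s['wrist_torque'],2),'q',np.round(s['q'],0))
E
python3 -c "
from look import *
arc()"
```

```text
time_s: 17.25
position: [0.4563, -0.0877, 0.124]
tool_rot: [[0.123, 0.987, -0.103], [0.992, -0.122, 0.013], [-0.0, -0.104, -0.995]]
ft_force: [2.7, -1.4, -5.6]
grip_width: 0.009
gripper_force: 78.3
t 17.25 grasp [ 0.4583 -0.0879  0.1426] ang 0.1023 asin 0.1024 r 0.2702 tilt 0.1042 f tool [-1.1  3.4  5.3] T [-0.19 -0.73  0.05] q [-24.  23.  93.  -2.  70. -17.]
```

```bash
python3 -m jog '[[0.03,0,0,0,-0.0002,-0.0081,0],[0.03,0,0,0,-0.0004,-0.0081,0],[0.03,0,0,0,-0.0004,-0.0081,0],[0.03,0,0,0,-0.0004,-0.0081,0],[0.03,0,0,0,-0.0004,-0.0081,0],[0,0,0,0,0,0,0]]' 80
python3 -c "
from look import *
arc()"
```

```text
time_s: 18.0
position: [0.4605, -0.0881, 0.1637]
tool_rot: [[0.123, 0.96, -0.251], [0.992, -0.119, 0.031], [0.0, -0.253, -0.968]]
ft_force: [0.5, -0.5, -5.6]
grip_width: 0.0092
gripper_force: 78.8
t 18.0 grasp [ 0.4652 -0.0887  0.1818] ang 0.2499 asin 0.25 r 0.2702 tilt 0.2555 f tool [-0.4  1.9  5.3] T [-0.17 -0.4   0.06] q [-23.  24.  84.  -4.  86. -15.]
```

```bash
python3 -m jog '[[0.03,0,0,0,-0.0004,-0.0081,0],[0.03,0,0,0,-0.0004,-0.0081,0],[0.03,0,0,0,-0.0004,-0.0081,0],[0.03,0,0,0,-0.0004,-0.0081,0],[0.03,0,0,0,-0.0004,-0.0081,0],[0.03,0,0,0,-0.0004,-0.0081,0],[0.03,0,0,0,-0.0004,-0.0081,0],[0,0,0,0,0,0,0]]' 80
python3 -c "
from look import *
arc()"
```

```text
time_s: 19.0
position: [0.4762, -0.0901, 0.2179]
tool_rot: [[0.123, 0.886, -0.447], [0.992, -0.11, 0.056], [0.0, -0.451, -0.893]]
ft_force: [-5.4, 0.1, -2.9]
grip_width: 0.0092
gripper_force: 79.2
t 19.0 grasp [ 0.4846 -0.0911  0.2346] ang 0.4585 asin 0.4588 r 0.2701 tilt 0.4676 f tool [-0.6 -3.5  5. ] T [-0.15  0.26  0.08] q [-21.  29.  70.  -7. 107. -15.]
```

```bash
python3 -m jog '[[0.03,0,0,0,0.0,-0.0081,0],[0.03,0,0,0,-0.0002,-0.0081,0],[0.03,0,0,0,-0.0003,-0.0081,0],[0.03,0,0,0,-0.0003,-0.0081,0],[0.02,0,0,0,-0.0002,-0.0056,0],[0,0,0,0,0,0,0],[0,0,0,0,0,0,0]]' 80
python3 - <<'E'
from look import *
arc()
S=shot('scene')
f=lambda a,k:cv2.resize(a[:,:,::-1],None,fx=k,fy=k,interpolation=cv2.INTER_CUBIC)
cv2.imwrite('pics/c5.png',f(S['pixels'][120:250,155:325],4.5))
E
```

```text
time_s: 19.88
position: [0.4931, -0.0921, 0.252]
tool_rot: [[0.124, 0.813, -0.568], [0.992, -0.101, 0.071], [0.0, -0.573, -0.82]]
ft_force: [-11.6, 0.2, 1.1]
grip_width: 0.0093
gripper_force: 79.3
t 19.875 grasp [ 0.5037 -0.0935  0.2673] ang 0.5993 asin 0.5994 r 0.2701 tilt 0.61 f tool [ -1.2 -10.1   5.7] T [0.09 1.42 0.17] q [-20.  33.  59.  -9. 122. -15.]
```

View pics/c5.png

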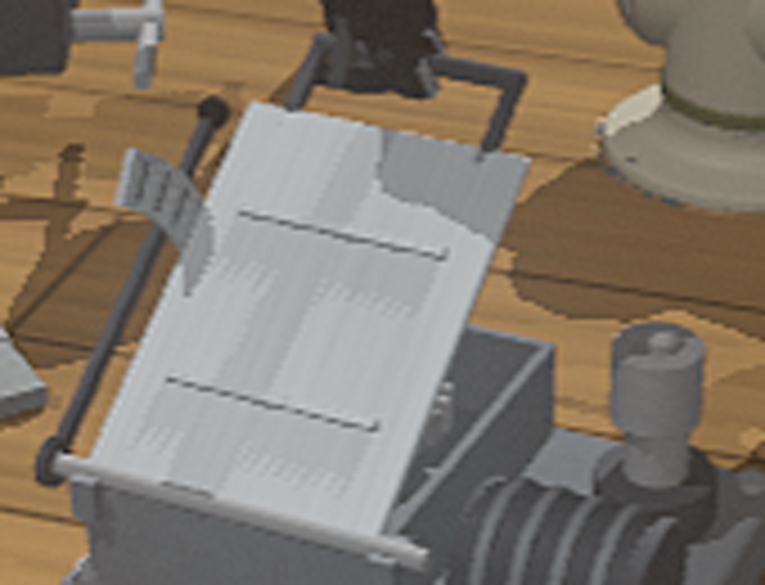

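Pointer from (50,462) to (212,110); cover's left top edge from (92,462) to (252,103), nearly parallel; the sleeve is still seated at (657,380). I measure both the same way.

Run:
```python
from look import *
S=shot('scene')
s=lambda x,y:((x+.5)/4.5-.5+155,(y+.5)/4.5-.5+120)
for yaw in(-6.5,-7,-7.5):
    a=np.radians(yaw);X=np.array([np.cos(a),np.sin(a),0]);Y=np.array([-X[1],X[0],0]);H=np.array([.725,-.121,.115])
    def f(uv,y):
        c,d=ray(S,s(*uv)); p=c+d*((y-(c-H)@Y)/(d@Y))-H; return np.array([-p@X,p[2]])
    A=lambda v:np.arctan2(v[1],v[0]).round(3)
    b,h=f((212,110),-.102),f((50,462),-.102)
    for nm,y,u,l in(('L',-.0825,(252,103),(92,462)),('R',.0825,(527,155),(382,535))):
        p,q=f(u,y),f(l,y); print(yaw,nm,'corner',p.round(4),np.hypot(*p).round(3),'ang from H',A(p),'edge dir',A(p-q))
    print(yaw,'pointer',b.round(4),np.hypot(*b).round(3),A(b),A(b-h))
```

```text
-6.5 L corner [0.1893 0.1256] 0.227 ang from H 0.586 edge dir 0.598
-6.5 R corner [0.1837 0.1303] 0.225 ang from H 0.617 edge dir 0.62
-6.5 pointer [0.1795 0.1218] 0.217 0.596 0.587
-7 L corner [0.1858 0.1271] 0.225 ang from H 0.6 edge dir 0.611
-7 R corner [0.1806 0.1323] 0.224 ang from H 0.632 edge dir 0.637
-7 pointer [0.1761 0.1232] 0.215 0.61 0.599
-7.5 L corner [0.1824 0.1285] 0.223 ang from H 0.614 edge dir 0.623
-7.5 R corner [0.1778 0.1342] 0.223 ang from H 0.647 edge dir 0.654
-7.5 pointer [0.1727 0.1245] 0.213 0.625 0.611
```

```bash
python3 -m jog '[[0,0,0,0,-0.001,0,0],[0,0,0,0,-0.0008,-0.0003,0],[0,0,0,0,0,0,0],[0,0,0,0,0,0,0],[0,0,0,0,0,0,0],[0,0,0,0,0,0,0],[0,0,0,0,0,0,0],[0,0,0,0,0,0,0]]' 80
python3 -c "
from look import *
arc();print(np.abs(observe()['qvel']).max())
a=cv2.imread('pics/top0.png').astype(int);b=shot('top')['pixels'][:,:,::-1].astype(int)
for n,u,v in(('ball',368,204),('spanner',377,265),('collar',186,206),('boss',158,249),('yel',227,262),('org',205,291),('yel2',218,223)):
    print(n,np.abs(a-b)[v-8:v+9,u-8:u+9].mean().round(1))"
```

```text
time_s: 20.98
position: [0.4938, -0.0922, 0.2532]
tool_rot: [[0.123, 0.816, -0.564], [0.992, -0.101, 0.07], [0.0, -0.569, -0.823]]
ft_force: [-2.8, -0.2, -5.8]
grip_width: 0.0097
gripper_force: 79.4
t 20.975 grasp [ 0.5044 -0.0935  0.2685] ang 0.6044 asin 0.6049 r 0.2702 tilt 0.6049 f tool [-0.5  1.1  6.4] T [-0.04 -0.34  0.04] q [-20.  33.  59.  -9. 121. -15.]
0.09498440412421782
ball 7.0
spanner 7.8
collar 50.1
boss 21.9
yel 76.4
org 110.6
yel2 18.6
```

```bash
python3 -c "
from look import *
shot('top','t6.png')"
```

```text
(no output)
```

View pics/t6.png

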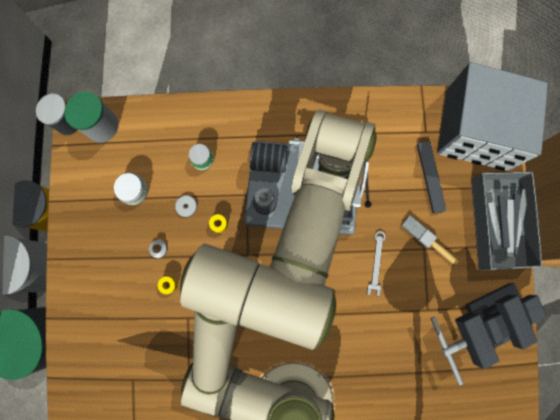

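The arm's elbow only hides the yellow and orange copies from above. Collar (186,206), boss (158,249), spanner (377,265) and the pointer ball (368,204) are where they were. The cover is held at 0.604 rad against about 0.60 for the pointer, so I hand in.

```bash
python3 -c "
from rig import job
print(job.close_job())"
```

```text
the job is handed in; nothing more can be done
None
```

I seated the sleeve on the shoulder and let go of it with the cover still shut. I then lifted the cover by its handle and handed in holding it still at about 0.604 rad, against a pointer angle I measured from the images at about 0.60 rad (good to roughly 0.015).

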